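Clear the joiner's bench: hardware and offcuts into their bins

TASK

Sort what is left on the bench: both hex bolts go into the blue bin, the brass knob into the yellow bin, and the two wooden offcuts lie flat in the red bin as a stack, the larger pale one on the bin's floor and the small dark one centred on top of it. Do not shift or tip the amber jar of varnish that stands among them.

Things in the scene. Friction and masses are not known exactly. Their poses are not given: they have to be found in the camera images.
- blue_bin: Blue bin, for the bolts, fixed to the bench: open square plastic bin, 150 x 150 mm outside, 40 mm high, walls and floor 4 mm thick (142 x 142 mm inside). Origin: centre of its underside, on the bench top; x and y along its sides, z up.
- yellow_bin: Yellow bin, for the knob, fixed to the bench: open square plastic bin, 150 x 150 mm outside, 40 mm high, walls and floor 4 mm thick (142 x 142 mm inside). Origin: centre of its underside, on the bench top; x and y along its sides, z up.
- red_bin: Red bin, for the offcuts, fixed to the bench: open square plastic bin, 150 x 150 mm outside, 40 mm high, walls and floor 4 mm thick (142 x 142 mm inside). Origin: centre of its underside, on the bench top; x and y along its sides, z up.
- oak_offcut: Pale oak block lying flat, 90 (x) x 50 (y) x 28 (z) mm, 60 to 130 g. Origin: centre of its underside.
- walnut_offcut: Dark walnut block lying flat, 60 (x) x 40 (y) x 26 (z) mm, 30 to 65 g. Origin: centre of its underside.
- zinc_bolt: Bright zinc-grey hex bolt with its nut run to the end, lying on its side: shank 16 mm thick, 91 mm long overall (8 mm past the nut), head and nut hexagonal, 24 mm across flats; bare shank for 33 mm behind the origin and 28 mm ahead of it. Origin: on the axis, 43 mm from the head's end face, 12 mm above what it lies on. x runs along the shank towards the nut.
- black_bolt: Black hex bolt with its nut run to the end, lying on its side: shank 16 mm thick, 91 mm long overall (8 mm past the nut), head and nut hexagonal, 24 mm across flats; bare shank for 33 mm behind the origin and 28 mm ahead of it. Origin: on the axis, 43 mm from the head's end face, 12 mm above what it lies on. x runs along the shank towards the nut.
- brass_knob: Round brass drawer knob standing on its foot, 32 mm tall: foot 26 mm across, narrow neck, head 36 mm across from 19 to 27 mm above its foot. Origin: centre of its underside, z up its axis.
- varnish_jar: Small amber glass jar with a grey steel lid, 48 mm across, 56 mm tall, standing loose among the things; to be left alone. Origin: centre of its underside. An orange tape measure (48 x 42 x 30 mm) lies in a like place, about 17 cm to its other side, and is not part of the job.
Mind the look-alikes: they are no part of the job. Leave any purple look-alike of the brass_knob alone.

How it is judged:
By the outcome, as a careful person would: the job done as asked, in the order asked, and still so for the second after the job is handed in, with the robot touching nothing.
It also fails if it takes over 115 s, if anything falls off the work surface, if the arm or the gripper's body presses on something with over 40 N, if the wrist force passes 120 N, or if a joint passes its speed limit or range.

ROBOT

A 6-joint arm with a two-finger parallel gripper is mounted at the origin on the work surface. World frame = base frame: x ahead of the robot, y to its left, z up, the work surface at z = 0. Lengths are in m, angles in rad, forces in N, time in s.
With the tool pointing down it reaches from about 0.25 to 0.775 m from the base axis. Payload 4 kg.
Tool frame: the origin (TCP) lies midway between the tips of the shut fingers; the grasp point (between the pads) lies 19 mm behind it (robot.tcp_to_grasp is the z of the grasp point in the tool frame, in m); z points along the fingers, y is the line along which they close (so a half turn about z gives the same grasp; the last joint's range is limited). The gripper opens to 94 mm and grips with 3 to 60 N. Pads are 16 mm wide; open, the fingers measure 119 mm over their backs; the gripper's body (75 mm by 177 mm) begins 78 mm behind the grasp point.
Start: joints at [1.057, 0.087, 1.371, -0, 1.684, -0.103], TCP at [0.22, 0.504, 0.206] pointing down, gripper open.
Joint ranges: [-3.1, 3.1], [-0.76, 2.03], [0.27, 2.55], [-1.08, 4.22], [0.17, 2.65], [-2.57, 2.57]. Speed limits (rad/s): [2.79, 2.79, 3.14, 3.14, 3.14, 3.14].

INTERFACE

Orientations are given as [roll, pitch, yaw] about the fixed x, y, z axes, in that order (R = Rz(yaw) Ry(pitch) Rx(roll)).
In Python, from bench import robot gives the robot as it stands. The module is installed in compiled form; this text tells all that it offers.
- The arm moves only by the tool move_arm, never from a script. Its argument "motion" is one flat list of numbers, 7 for each row, row after row: the turn, a rotation vector about the tool's x, y, z in units of 45 degrees (1.0 is 45 degrees), then the shift along the tool's x, y, z in units of 100 mm (1.0 is 100 mm), then the opening, from 0 (shut) to 1 (fully open). A call has 1 to 12 rows; each row shifts and turns the commanded pose from where the row before left it, along the tool's axes as they then stand; what a row does not reach is not made up. A row lasts 1/12 s, in which the tool goes at most 41.7 mm and 7.16 degrees, less where a joint would pass 70% of its speed; a pose out of reach is approached as far as the arm can. A call with a number of a shift or a turn outside -1 to 1 is refused whole. A call with a gripper value outside its range is refused whole. The fingers move at their own pace and stop on an object; the grip force is fixed at half the most. Time passes only in rows, so rows that do not move let the fingers close. It gives the time, the measured TCP pose, the force, the opening and the grip force at its end, in the units of the state.
- robot.get_obs(): the state, without advancing time (a new reading comes with each control period).
- robot.snapshot(name): name is "scene" or "top"; returns the picture (480x640x3 uint8, red, green, blue); there is no depth.
- robot.get_calibration(name): a dict with "fx", "fy", "cx", "cy" (pixels), "k1" (the pictures are not rectified: a ray, as slopes to the right and down, at radius r is drawn at 1 + k1 r^2 times it, then the intrinsics apply), "R" (3x3) and "t" (3): a world point X has camera coordinates R X + t. Camera axes: x right, y down, z forward; pixel columns grow to the right and rows downward; lengths in m; the calibration is good to about 2 mm. A picture is of the moment at which its call begins. get_calibration takes no time and is no camera call.
- robot.close_job(): hands the job in; it is judged then, once.
The state is a dict: "time": time; "joint_positions": joint angles; "qvel": joint speeds; "joint_torque": joint torques, N m; "tool_pos": TCP position; "ee_rot": TCP orientation; "wrist_force": force on the tool from outside, world axes, zero at the start; "wrist_torque": the same for the moment, N m; "width": finger opening in m; "finger_force": force on a finger pad.
Only numpy, scipy, OpenCV 4.12 (cv2) and the standard library are available. Lean on these libraries where they do the work, as an engineer would, in place of code of your own. Each camera call takes 0.05 s, during which the arm holds its last target. There are 200 camera calls.

## Working session

There is one attempt and no reset: what is moved stays moved. The work goes in short steps, Python scripts to look and compute and a tool call to move; the robot and the scene stay as the last step left them, time stands still between calls to the robot, and variables do not carry over. Pictures are saved under pics/ and viewed, at most 14 in all, crops included, and the job is handed in when it is done.

Besides the shell and the picture viewer there is one more tool, called after "Request:" as name(argument=value, ...), one argument or row to a line, values as JSON. move_arm: Moves the arm, as the interface text tells. Shifts and turns lie within -1 to 1; 1 stands for 100 mm of shift or 45 degrees of turn. Its arguments: {"type":"object","properties":{"motion":{"type":"array","items":{"type":"number"}}},"required":["motion"]}

```bash
mkdir -p pics; python3 - <<'E'
from bench import robot
import cv2
for n in("scene","top"):
    cv2.imwrite(f"pics/{n}0.png",robot.snapshot(n)[...,::-1]); print(n,robot.get_calibration(n))
print(robot.get_obs(), robot.tcp_to_grasp)
E
```

```text
scene {'fx': 592.7304947867357, 'fy': 592.7304947867357, 'cx': 324.03788894795514, 'cy': 245.69813570479263, 'k1': 0.057900143690559715, 'R': array([[-0.78830023,  0.6152762 , -0.00423621],
       [ 0.45434047,  0.57743679, -0.6783373 ],
       [-0.41491865, -0.53665814, -0.73473843]]), 't': array([ 0.45883494, -0.2293666 ,  1.36503502])}
top {'fx': 590.5959775685731, 'fy': 590.5959775685731, 'cx': 316.2192478647222, 'cy': 238.85178415783287, 'k1': -0.054940235908071546, 'R': array([[-1.52544977e-02, -9.99883158e-01,  9.84807820e-04],
       [-9.83124997e-01,  1.48192457e-02, -1.82333844e-01],
       [ 1.82297946e-01, -3.74960039e-03, -9.83236187e-01]]), 't': array([-0.0078102 ,  0.58488718,  1.19971284])}
{'time': 0.1, 'joint_positions': array([ 1.05691530e+00,  8.78748554e-02,  1.37206563e+00, -2.58953376e-05,
        1.68359820e+00, -1.03093308e-01]), 'qvel': array([ 0.00091421, -0.00051717, -0.00226788,  0.00139863, -0.00166224,
        0.00020439]), 'joint_torque': array([ 2.82453570e-03, -3.41252840e+01, -3.03300011e+01,  7.21794111e-02,
        3.04558757e-02, -1.04024718e-04]), 'tool_pos': array([0.21940283, 0.50381664, 0.20444365]), 'ee_rot': array([-3.13965431e+00, -1.74667610e-04,  2.73080187e+00]), 'wrist_force': array([0.54886221, 0.46898956, 0.79468979]), 'wrist_torque': array([0.00904446, 0.01421492, 0.00287096]), 'finger_force': 0.0, 'width': 0.09418861413571082} -0.0188
```

View pics/scene0.png

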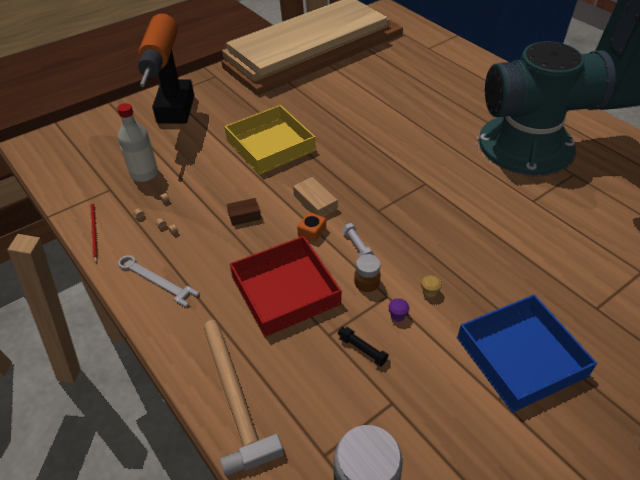

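View pics/top0.png

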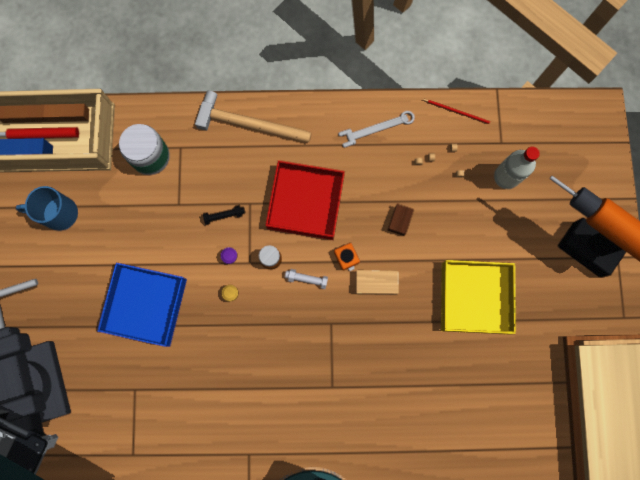

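Candidates: knob – brass at top (229,293), against the purple look-alike at (228,256). Bolts – black (222,215), zinc (305,278), against the spanner at (375,128). Offcuts – oak (377,282), walnut (400,220), against small cubes near (440,155). The jar is at (269,257), the tape at (346,256), and the bins are blue (142,305), yellow (480,297) and red (305,200). One close crop will check the choice.

```bash
python3 - <<'E'
import cv2
a=cv2.imread("pics/top0.png")[190:310,190:420]; b=cv2.imread("pics/scene0.png")[170:370,220:450]
cv2.imwrite("pics/ct.png",cv2.resize(a,None,fx=3.4,fy=3.4,interpolation=cv2.INTER_CUBIC))
cv2.imwrite("pics/cs.png",cv2.resize(b,None,fx=3,fy=3,interpolation=cv2.INTER_CUBIC))
E
```

```text
(no output)
```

View pics/ct.png

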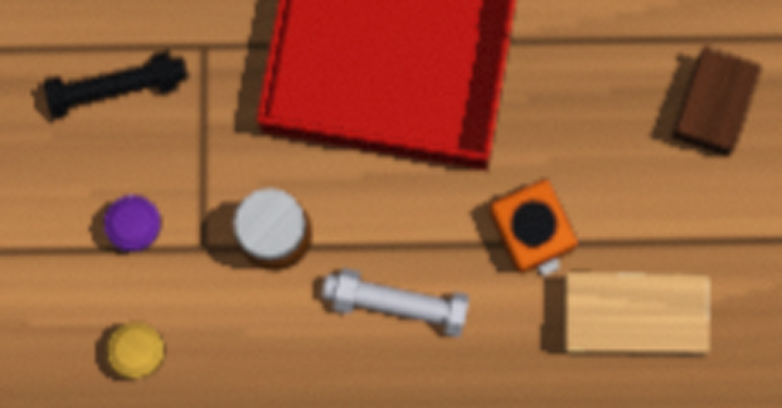

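View pics/cs.png

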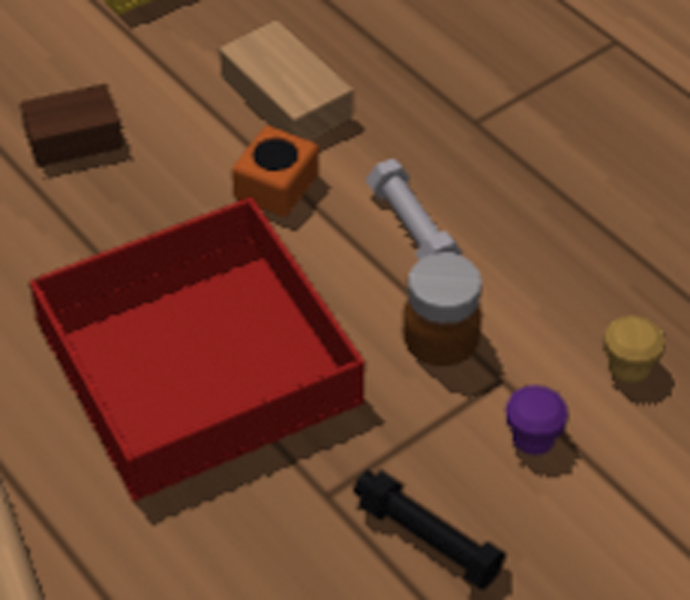

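The crops confirm the choice. Brass knob at top crop (135,350), with purple at (132,223) left out. Zinc nut end is at the left (345,292), black nut end at the right (172,72), and the oak and walnut top faces are clear. Now I'll triangulate.

```bash
cat > h.py <<'E'
from bench import robot
import numpy as np, cv2
from scipy.optimize import least_squares
from scipy.spatial.transform import Rotation as Ro
C={n:robot.get_calibration(n) for n in("scene","top")}
def proj(n,X):
    c=C[n];p=c["R"]@X+c["t"];s=p[:2]/p[2];s=s*(1+c["k1"]*(s@s));return s*c["fx"]+[c["cx"],c["cy"]]
def T(p): return 190+(np.array(p)+.5)/3.4-.5   # top crop -> full
def S(p): return np.array([220,170])+(np.array(p)+.5)/3-.5
def tri(t,s):
    r=least_squares(lambda X:np.r_[proj("top",X)-t,proj("scene",X)-s],[.5,0,.02]);return r.x,np.abs(r.fun).max()
def atz(n,p,z):
    r=least_squares(lambda X:proj(n,np.r_[X,z])-p,[.5,0]);return r.x
def plan(x,y,z,yaw_deg=None):
    """rows in tool axes from the measured pose to TCP target"""
    o=robot.get_obs();R=Ro.from_euler("xyz",o["ee_rot"])
    psi=o["ee_rot"][2]; new=psi if yaw_deg is None else np.deg2rad(yaw_deg)
    if yaw_deg is not None:
        q=o["joint_positions"];ref=np.arctan2(y,x)+np.pi/2
        new=ref+(new-ref+np.pi/2)%np.pi-np.pi/2
    d=new-psi
    d=(d+np.pi)%(2*np.pi)-np.pi
    G=Ro.from_euler("xyz",[np.pi,0,new]); v=G.inv().apply(np.r_[x,y,z]-o["tool_pos"])*10
    rv=(R.inv()*G).as_rotvec()/np.deg2rad(45)
    print("t %.2f turn"%o["time"],rv.round(3),"rows>=%.1f"%(abs(rv[2])/.159),"then shift",v.round(3),"rows>=%.1f"%(np.linalg.norm(v[:2])/.41),"w",round(o["width"],4),"F",round(o["finger_force"],1),"pos",o["tool_pos"].round(4),"yaw",np.rad2deg(new).round(1))
E
python3 - <<'E'
from h import *
P={"oak":[((708,352),(276,22)),((709,277),(221,55)),((567,352),(352,92)),((567,275),(297,129))],
"walnut":[((706,47),(22,101)),((760,67),(105,86)),((733,150),(119,118)),((680,130),(35,133))],
"knob":[((135,350),(634,341))],"jar":[((270,224),(444,280))],
"zinc":[((457,314),(388,180))],"black":[((53,97),(487,565)),((172,72),(377,493))]}
for k,v in P.items():
    for t,s in v:
        X,e=tri(T(t),S(s));print(k,X.round(4),"err px",e.round(2))
def rep(k,ps,z):
    q=np.array([atz("top",T(p),z) for p in ps]);print(k,"z",z,q.round(4).tolist(),"mean",q.mean(0).round(4));return q
for k,z in(("oak",.028),("walnut",.026)):
    q=rep(k,[t for t,_ in P[k]],z);print("sides",np.linalg.norm(q-q[[1,2,3,0]],axis=1).round(4))
    for a,b in((1,0),(2,1),(3,2),(3,0)):print(np.rad2deg(np.arctan2(*(q[b]-q[a])[::-1])).round(1),end=" ")
    print("scene mean",np.mean([atz("scene",S(s),z) for _,s in P[k]],0).round(4))
for k,ps in(("zinc",[(467,316),(321,287)]),("black",[(42,100),(187,69)])):
    q=rep(k,ps,.012);d=q[1]-q[0];print(k,"len",np.linalg.norm(d).round(4),"origin",(q[0]+d*43/91).round(4),"yaw",np.rad2deg(np.arctan2(d[1],d[0])).round(1))
rep("knob",[(135,350)],.024);rep("jar",[(270,224)],.056);rep("purple",[(132,223)],.024)
hsv={n:cv2.cvtColor(cv2.imread(f"pics/{n}0.png"),cv2.COLOR_BGR2HSV) for n in("top","scene")}
R={"blue":((105,180,60),(125,255,255)),"yellow":((24,170,60),(34,255,255)),"red":((0,215,60),(4,255,255))}
for k,(lo,hi) in R.items():
    for n in("top","scene"):
        m=cv2.inRange(hsv[n],lo,hi);m=cv2.morphologyEx(m,cv2.MORPH_CLOSE,np.ones((9,9)))
        if n=="top": m[:, :95]=0
        c=max(cv2.findContours(m,0,2)[0],key=cv2.contourArea);c=cv2.approxPolyN(c,4,-1,True) if n=="top" else c
        if n=="top":
            c=c.reshape(-1,2);q=np.array([atz("top",p.astype(float),.04) for p in c]);d=q[1]-q[0]
            print(k,c.tolist(),"ctr",q.mean(0).round(4),"sides",np.linalg.norm(q-np.roll(q,-1,0),axis=1).round(3),"yaw",(np.rad2deg(np.arctan2(d[1],d[0]))%90).round(1))
        else:
            print(k,n,cv2.boundingRect(c))
E
```

```text
oak [ 0.4685 -0.1887  0.0287] err px 0.28
oak [ 0.5158 -0.1913  0.0223] err px 0.75
oak [ 0.4703 -0.1006  0.0271] err px 0.11
oak [ 0.5186 -0.1012  0.0211] err px 0.78
walnut [ 0.6625 -0.195   0.0593] err px 2.3
walnut [ 0.6246 -0.2075  0.05  ] err px 11.81
walnut [ 0.5974 -0.2097 -0.0021] err px 3.29
walnut [ 0.6371 -0.1981  0.0074] err px 11.05
knob [0.4751 0.1712 0.0273] err px 0.37
jar [0.5496 0.0837 0.0561] err px 0.25
zinc [ 0.4962 -0.0316  0.014 ] err px 0.45
black [0.641  0.2278 0.0165] err px 0.31
black [0.6567 0.1521 0.0117] err px 0.74
oak z 0.028 [[0.469, -0.1892], [0.5163, -0.1917], [0.4704, -0.1007], [0.519, -0.102]] mean [ 0.4937 -0.1459]
sides [0.0474 0.102  0.0486 0.1006]
177.0 -63.2 178.4 -119.9 scene mean [ 0.4947 -0.1419]
walnut z 0.026 [[0.6662, -0.1961], [0.6525, -0.2305], [0.5982, -0.2107], [0.6118, -0.1772]] mean [ 0.6322 -0.2036]
sides [0.037  0.0578 0.0361 0.0577]
68.2 -20.1 -112.0 -19.2 scene mean [ 0.6286 -0.2049]
zinc z 0.012 [[0.4958, -0.0387], [0.5158, 0.0542]] mean [0.5058 0.0077]
zinc len 0.095 origin [0.5052 0.0052] yaw 77.9
black z 0.012 [[0.6408, 0.2352], [0.66, 0.1408]] mean [0.6504 0.188 ]
black len 0.0963 origin [0.6499 0.1906] yaw -78.5
knob z 0.024 [[0.476, 0.1709]] mean [0.476  0.1709]
jar z 0.056 [[0.55, 0.0833]] mean [0.55   0.0833]
purple z 0.024 [[0.557, 0.1737]] mean [0.557  0.1737]Traceback (most recent call last):
  File "<stdin>", line 24, in <module>
cv2.error: OpenCV(4.12.0) :-1: error: (-5:Bad argument) in function 'approxPolyN'
> Overload resolution failed:
>  - Argument 'epsilon_percentage' must be float, not bool
>  - Argument 'epsilon_percentage' must be float, not bool
```

```bash
python3 - <<'E'
from h import *
for t,s in zip([(706,47),(760,67),(733,150),(680,130)],[(35,133),(22,101),(105,86),(119,118)]):
    X,e=tri(T(t),S(s));print("walnut",X.round(4),"err",e.round(2))
hsv={n:cv2.cvtColor(cv2.imread(f"pics/{n}0.png"),cv2.COLOR_BGR2HSV) for n in("top","scene")}
R={"blue":((105,180,30),(125,255,255)),"yellow":((24,170,30),(34,255,255)),"red":((0,215,30),(4,255,255))}
G={"top":{"blue":(142,305),"yellow":(480,297),"red":(305,200)},"scene":{"blue":(525,355),"yellow":(272,145),"red":(285,290)}}
for k,(lo,hi) in R.items():
    Q={}
    for n in("top","scene"):
        m=cv2.inRange(hsv[n],lo,hi);m=cv2.morphologyEx(m,cv2.MORPH_CLOSE,np.ones((5,5)))
        _,l=cv2.connectedComponents(m);g=G[n][k];m=(l==l[g[1],g[0]]).astype(np.uint8)
        c=max(cv2.findContours(m,0,2)[0],key=cv2.contourArea);Q[n]=c
    c=cv2.approxPolyN(Q["top"],4).reshape(-1,2);q=np.array([atz("top",p.astype(float),.04) for p in c]);d=q[1]-q[0]
    print(k,c.tolist(),"ctr",q.mean(0).round(4),"sides",np.linalg.norm(q-np.roll(q,-1,0),axis=1).round(3),"yaw",(np.rad2deg(np.arctan2(d[1],d[0]))%90).round(1))
    # silhouette fit in both views
    from scipy.spatial import ConvexHull
    def res(p):
        r=[];a=p[2];A=np.array([[np.cos(a),-np.sin(a)],[np.sin(a),np.cos(a)]])
        pts=[np.r_[A@(.075*np.array([i,j]))+p[:2],z] for i in(-1,1) for j in(-1,1) for z in(0,p[3])]
        for n in Q:
            h=cv2.convexHull(np.array([proj(n,x) for x in pts],np.float32))
            r+=[cv2.pointPolygonTest(h,(float(x),float(y)),True) for x,y in cv2.convexHull(Q[n]).reshape(-1,2)]
        return r
    s=least_squares(res,[*q.mean(0),(np.arctan2(d[1],d[0])+.78)%(np.pi/2)-.78,.04],loss="soft_l1",diff_step=1e-3)
    print("  fit",s.x.round(4),"yawdeg",np.rad2deg(s.x[2]).round(1),"rms px",np.sqrt(np.mean(np.square(res(s.x)))).round(2))
E
```

```text
walnut [ 0.6634 -0.1942  0.0333] err 0.55
walnut [ 0.6514 -0.2297  0.0287] err 0.24
walnut [ 0.5978 -0.2104  0.0258] err 0.21
walnut [ 0.61   -0.1758  0.0292] err 0.58
blue [[186, 278], [169, 347], [97, 330], [116, 262]] ctr [0.4529 0.354 ] sides [0.148 0.158 0.148 0.156] yaw 77.3
  fit [ 0.451   0.359  -0.2224  0.0374] yawdeg -12.7 rms px 1.05
yellow [[514, 263], [516, 333], [442, 330], [442, 259]] ctr [ 0.4591 -0.3589] sides [0.149 0.156 0.15  0.155] yaw 87.5
  fit [ 0.4592 -0.3626 -0.0669  0.0397] yawdeg -3.8 rms px 176.54
red [[344, 171], [332, 239], [264, 228], [278, 161]] ctr [0.675  0.0074] sides [0.154 0.148 0.153 0.147] yaw 79.0
  fit [ 0.646   0.005  -0.8004  0.217 ] yawdeg -45.9 rms px 126.53
```

```bash
python3 - <<'E'
from h import *
for t,s in zip([(344,171),(332,239),(264,228),(278,161)],[(34,285),(250,202),(362,365),(135,463)]):
    X,e=tri(np.array(t,float),S(s));print("red",X.round(4),"err",e.round(2))
plan(.505,.005,.10,77.9)
E
```

```text
red [ 0.7363 -0.0784  0.0382] err 0.94
red [ 0.5891 -0.0525  0.0355] err 1.0
red [0.6159 0.0933 0.0361] err 1.25
red [0.7613 0.067  0.0376] err 1.04
t 0.10 turn [-0.002  0.002  1.746] rows>=11.0 then shift [-4.279  3.838  1.044] rows>=14.0 w 0.0942 F 0.0 pos [0.2194 0.5038 0.2044] yaw 77.9
```

Request:
move_arm(
  motion=[0, 0, 0.158, 0, 0, 0, 0.45, 0, 0, 0.158, 0, 0, 0, 0.45, 0, 0, 0.158, 0, 0, 0, 0.45, 0, 0, 0.158, 0, 0, 0, 0.45, 0, 0, 0.158, 0, 0, 0, 0.45, 0, 0, 0.158, 0, 0, 0, 0.45, 0, 0, 0.158, 0, 0, 0, 0.45, 0, 0, 0.158, 0, 0, 0, 0.45, 0, 0, 0.158, 0, 0, 0, 0.45, 0, 0, 0.158, 0, 0, 0, 0.45, 0, 0, 0.158, 0, 0, 0, 0.45, 0, 0, 0, 0, 0, 0, 0.45],
)

```text
time: 1.1
tool_pos: [0.2195, 0.504, 0.2048]
ee_rot: [-3.141, 0.001, 1.364]
wrist_force: [0.5, 0.6, -0.3]
width: 0.0425
finger_force: 0.0
```

Request:
move_arm(
  motion=[0, 0, 0, -0.28, 0.25, 0, 0.45, 0, 0, 0, -0.28, 0.25, 0, 0.45, 0, 0, 0, -0.28, 0.25, 0, 0.45, 0, 0, 0, -0.28, 0.25, 0, 0.45, 0, 0, 0, -0.28, 0.25, 0, 0.45, 0, 0, 0, -0.28, 0.25, 0, 0.45, 0, 0, 0, -0.28, 0.25, 0, 0.45, 0, 0, 0, -0.28, 0.25, 0, 0.45, 0, 0, 0, -0.28, 0.25, 0, 0.45, 0, 0, 0, -0.28, 0.25, 0, 0.45, 0, 0, 0, -0.28, 0.25, 0, 0.45, 0, 0, 0, -0.28, 0.25, 0, 0.45],
)

```text
time: 2.1
tool_pos: [0.4453, 0.1124, 0.2054]
ee_rot: [3.142, -0.0, 1.369]
wrist_force: [0.2, 0.2, 0.3]
width: 0.0425
finger_force: 0.0
```

Request:
move_arm(
  motion=[0, 0, 0, -0.28, 0.25, 0.2, 0.45, 0, 0, 0, -0.28, 0.25, 0.2, 0.45, 0, 0, 0, -0.28, 0.25, 0.2, 0.45, 0, 0, 0, 0, 0, 0.2, 0.45, 0, 0, 0, 0, 0, 0.2, 0.45, 0, 0, 0, 0, 0, 0, 0.45, 0, 0, 0, 0, 0, 0, 0.45, 0, 0, 0, 0, 0, 0, 0.45],
)

```text
time: 2.77
tool_pos: [0.5006, 0.019, 0.1078]
ee_rot: [3.14, -0.0, 1.368]
wrist_force: [0.7, 0.2, 0.7]
width: 0.0425
finger_force: 0.0
```

```bash
python3 -c "
from h import *
plan(.505,.005,.004,77.9)"
```

```text
t 2.77 turn [ 0.002 -0.     0.01 ] rows>=0.1 then shift [-0.127  0.072  1.038] rows>=0.4 w 0.0425 F 0.0 pos [0.5006 0.019  0.1078] yaw 77.9
```

Request:
move_arm(
  motion=[0, 0, 0.01, -0.13, 0.07, 0.1, 0.45, 0, 0, 0, 0, 0, 0.25, 0.45, 0, 0, 0, 0, 0, 0.25, 0.45, 0, 0, 0, 0, 0, 0.2, 0.45, 0, 0, 0, 0, 0, 0.12, 0.45, 0, 0, 0, 0, 0, 0.11, 0.45, 0, 0, 0, 0, 0, 0, 0.45, 0, 0, 0, 0, 0, 0, 0.45, 0, 0, 0, 0, 0, 0, 0, 0, 0, 0, 0, 0, 0, 0, 0, 0, 0, 0, 0, 0, 0, 0, 0, 0, 0, 0, 0, 0],
)

```text
time: 3.77
tool_pos: [0.505, 0.0045, 0.0046]
ee_rot: [3.14, -0.0, 1.358]
wrist_force: [0.2, -0.1, -0.1]
width: 0.0191
finger_force: 0.0
```

Request:
move_arm(
  motion=[0, 0, 0, 0, 0, 0, 0, 0, 0, 0, 0, 0, 0, 0, 0, 0, 0, 0, 0, -0.2, 0, 0, 0, 0, 0, 0, -0.3, 0, 0, 0, 0, 0, 0, -0.3, 0, 0, 0, 0, 0, 0, -0.2, 0, 0, 0, 0, 0, 0, 0, 0],
)

```text
time: 4.35
tool_pos: [0.5077, 0.0042, 0.1089]
ee_rot: [3.132, -0.001, 1.358]
wrist_force: [0.3, -0.5, -0.3]
width: 0.0151
finger_force: 30.0
```

```bash
python3 -c "
from h import *
plan(.484,.349,.10,77.3)
cv2.imwrite('pics/s1.png',robot.snapshot('scene')[120:420,200:600,::-1])"
```

```text
t 4.35 turn [ 0.013 -0.002  0.011] rows>=0.1 then shift [ 3.312 -0.989  0.089] rows>=8.4 w 0.0151 F 30.0 pos [0.5077 0.0042 0.1089] yaw 77.3
```

View pics/s1.png

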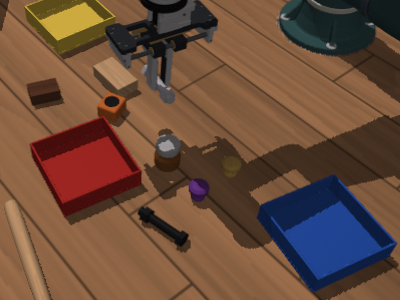

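The zinc bolt is held at crop (160,90); the jar at (168,152) is untouched.

Request:
move_arm(
  motion=[0, 0, 0.01, 0.33, -0.1, 0, 0, 0, 0, 0, 0.33, -0.1, 0, 0, 0, 0, 0, 0.33, -0.1, 0, 0, 0, 0, 0, 0.33, -0.1, 0, 0, 0, 0, 0, 0.33, -0.1, 0, 0, 0, 0, 0, 0.33, -0.1, 0, 0, 0, 0, 0, 0.33, -0.1, 0, 0, 0, 0, 0, 0.33, -0.1, 0, 0, 0, 0, 0, 0.33, -0.1, 0, 0, 0, 0, 0, 0.33, -0.1, 0, 0, 0, 0, 0, 0, 0, 0, 0, 0, 0, 0, 0, 0, 0, 0],
)

```text
time: 5.4
tool_pos: [0.4769, 0.349, 0.1003]
ee_rot: [-3.138, 0.004, 1.353]
wrist_force: [-0.9, 0.2, -0.6]
width: 0.0154
finger_force: 30.0
```

```bash
python3 -c "
from h import *
plan(.484,.349,.011,77.3)"
```

```text
t 5.40 turn [-0.005  0.005  0.005] rows>=0.0 then shift [0.016 0.07  0.893] rows>=0.2 w 0.0154 F 30.0 pos [0.4769 0.349  0.1003] yaw 77.3
```

Request:
move_arm(
  motion=[0, 0, 0, 0.01, 0.06, 0.1, 0, 0, 0, 0, 0, 0, 0.25, 0, 0, 0, 0, 0, 0, 0.25, 0, 0, 0, 0, 0, 0, 0.14, 0, 0, 0, 0, 0, 0, 0.1, 0, 0, 0, 0, 0, 0, 0.05, 0, 0, 0, 0, 0, 0, 0, 0, 0, 0, 0, 0, 0, 0, 0, 0, 0, 0, 0, 0, 0, 0.32, 0, 0, 0, 0, 0, 0, 0.32, 0, 0, 0, 0, 0, 0, 0.32],
)

```text
time: 6.32
tool_pos: [0.4858, 0.3487, 0.0163]
ee_rot: [3.139, -0.002, 1.35]
wrist_force: [0.8, 0.6, 0.0]
width: 0.0292
finger_force: 0.0
```

Request:
move_arm(
  motion=[0, 0, 0, 0, 0, 0, 0.32, 0, 0, 0, 0, 0, -0.2, 0.32, 0, 0, 0, 0, 0, -0.3, 0.32, 0, 0, 0, 0, 0, -0.3, 0.32, 0, 0, 0, 0, 0, -0.1, 0.45, 0, 0, 0, 0, 0, 0, 0.45, 0, 0, 0, 0, 0, 0, 0.45],
)

```text
time: 6.9
tool_pos: [0.4849, 0.3482, 0.1047]
ee_rot: [3.141, -0.001, 1.35]
wrist_force: [0.7, -0.0, -0.2]
width: 0.0418
finger_force: 0.0
```

```bash
python3 -c "
from h import *
plan(.650,.1895,.10,101.5)"
```

```text
t 6.90 turn [ 0.001 -0.001 -0.536] rows>=3.4 then shift [-1.884  1.301  0.047] rows>=5.6 w 0.0418 F 0.0 pos [0.4849 0.3482 0.1047] yaw 101.5
```

Request:
move_arm(
  motion=[0, 0, -0.134, 0, 0, 0, 0.45, 0, 0, -0.134, 0, 0, 0, 0.45, 0, 0, -0.134, 0, 0, 0, 0.45, 0, 0, -0.134, 0, 0, 0, 0.45, 0, 0, 0, -0.31, 0.22, 0, 0.45, 0, 0, 0, -0.31, 0.22, 0, 0.45, 0, 0, 0, -0.31, 0.22, 0, 0.45, 0, 0, 0, -0.31, 0.22, 0, 0.45, 0, 0, 0, -0.31, 0.22, 0, 0.45, 0, 0, 0, -0.31, 0.2, 0, 0.45, 0, 0, 0, 0, 0, 0, 0.45, 0, 0, 0, 0, 0, 0, 0.45],
)

```text
time: 7.9
tool_pos: [0.6487, 0.1894, 0.1007]
ee_rot: [-3.136, -0.0, 1.768]
wrist_force: [-1.1, 0.1, -0.0]
width: 0.0421
finger_force: 0.0
```

```bash
python3 -c "
from h import *
plan(.650,.1895,.004,101.5)"
```

```text
t 7.90 turn [-0.008 -0.    -0.005] rows>=0.0 then shift [-0.002  0.013  0.967] rows>=0.0 w 0.0421 F 0.0 pos [0.6487 0.1894 0.1007] yaw 101.5
```

Request:
move_arm(
  motion=[0, 0, 0, 0, 0.01, 0.17, 0.45, 0, 0, 0, 0, 0, 0.25, 0.45, 0, 0, 0, 0, 0, 0.25, 0.45, 0, 0, 0, 0, 0, 0.15, 0.45, 0, 0, 0, 0, 0, 0.1, 0.45, 0, 0, 0, 0, 0, 0.04, 0.45, 0, 0, 0, 0, 0, 0, 0.45, 0, 0, 0, 0, 0, 0, 0.45, 0, 0, 0, 0, 0, 0, 0, 0, 0, 0, 0, 0, 0, 0, 0, 0, 0, 0, 0, 0, 0, 0, 0, 0, 0, 0, 0, 0],
)

```text
time: 8.9
tool_pos: [0.6506, 0.1919, 0.0097]
ee_rot: [3.14, -0.0, 1.771]
wrist_force: [-1.5, -0.4, 2.0]
width: 0.0189
finger_force: 0.7
```

Request:
move_arm(
  motion=[0, 0, 0, 0, 0, 0, 0, 0, 0, 0, 0, 0, 0, 0, 0, 0, 0, 0, 0, -0.2, 0, 0, 0, 0, 0, 0, -0.3, 0, 0, 0, 0, 0, 0, -0.3, 0, 0, 0, 0, 0, 0, -0.2, 0, 0, 0, 0, 0, 0, 0, 0],
)

```text
time: 9.48
tool_pos: [0.6534, 0.1925, 0.115]
ee_rot: [3.13, -0.0, 1.771]
wrist_force: [0.8, 0.3, -0.9]
width: 0.0157
finger_force: 30.0
```

```bash
python3 -c "
from h import *
plan(.421,.363,.10,77.3)"
```

```text
t 9.48 turn [ 0.014 -0.003  0.537] rows>=3.4 then shift [ 1.152 -2.642  0.15 ] rows>=7.0 w 0.0157 F 30.0 pos [0.6534 0.1925 0.115 ] yaw 77.3
```

Request:
move_arm(
  motion=[0, 0, 0.134, 0, 0, 0, 0, 0, 0, 0.134, 0, 0, 0, 0, 0, 0, 0.134, 0, 0, 0, 0, 0, 0, 0.134, 0, 0, 0, 0, 0, 0, 0, 0.145, -0.33, 0, 0, 0, 0, 0, 0.145, -0.33, 0, 0, 0, 0, 0, 0.145, -0.33, 0, 0, 0, 0, 0, 0.145, -0.33, 0, 0, 0, 0, 0, 0.145, -0.33, 0, 0, 0, 0, 0, 0.145, -0.33, 0, 0, 0, 0, 0, 0.145, -0.33, 0, 0, 0, 0, 0, 0.145, -0.33, 0, 0],
)

```text
time: 10.48
tool_pos: [0.4156, 0.3629, 0.1062]
ee_rot: [-3.139, 0.002, 1.35]
wrist_force: [-0.3, 0.2, -2.2]
width: 0.0153
finger_force: 30.0
```

Request:
move_arm(
  motion=[0, 0, 0, 0, 0, 0, 0, 0, 0, 0, 0, 0, 0, 0, 0, 0, 0, 0, 0, 0, 0],
)

```text
time: 10.73
tool_pos: [0.4177, 0.3623, 0.1072]
ee_rot: [-3.141, 0.002, 1.351]
wrist_force: [-0.1, 0.0, -1.9]
width: 0.0151
finger_force: 30.0
```

```bash
python3 -c "
from h import *
plan(.421,.363,.016,77.3)"
```

```text
t 10.73 turn [-0.001  0.002  0.002] rows>=0.0 then shift [0.014 0.031 0.912] rows>=0.1 w 0.0151 F 30.0 pos [0.4177 0.3623 0.1072] yaw 77.3
```

Request:
move_arm(
  motion=[0, 0, 0, 0.01, 0.03, 0.15, 0, 0, 0, 0, 0, 0, 0.25, 0, 0, 0, 0, 0, 0, 0.25, 0, 0, 0, 0, 0, 0, 0.12, 0, 0, 0, 0, 0, 0, 0.1, 0, 0, 0, 0, 0, 0, 0.04, 0, 0, 0, 0, 0, 0, 0, 0, 0, 0, 0, 0, 0, 0, 0, 0, 0, 0, 0, 0, 0, 0.32, 0, 0, 0, 0, 0, 0, 0.32, 0, 0, 0, 0, 0, 0, 0.32],
)

```text
time: 11.65
tool_pos: [0.4222, 0.3639, 0.0194]
ee_rot: [3.139, -0.002, 1.35]
wrist_force: [0.0, 0.2, -0.2]
width: 0.0291
finger_force: 0.0
```

Request:
move_arm(
  motion=[0, 0, 0, 0, 0, 0, 0.32, 0, 0, 0, 0, 0, -0.2, 0.32, 0, 0, 0, 0, 0, -0.3, 0.32, 0, 0, 0, 0, 0, -0.3, 0.32, 0, 0, 0, 0, 0, -0.1, 0.6, 0, 0, 0, 0, 0, 0, 0.6, 0, 0, 0, 0, 0, 0, 0.6],
)

```text
time: 12.23
tool_pos: [0.4212, 0.3632, 0.1077]
ee_rot: [3.141, -0.001, 1.35]
wrist_force: [-0.3, -0.7, -0.2]
width: 0.0469
finger_force: 0.0
```

```bash
python3 -c "
from h import *
plan(.4755,.171,.10,90)
cv2.imwrite('pics/s2.png',robot.snapshot('scene')[120:420,200:600,::-1])"
```

```text
t 12.23 turn [ 0.001 -0.001 -0.281] rows>=1.8 then shift [-1.922  0.543  0.077] rows>=4.9 w 0.0469 F 0.0 pos [0.4212 0.3632 0.1077] yaw 90.0
```

View pics/s2.png

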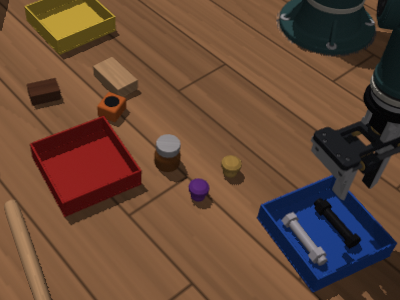

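Both bolts lie in the blue bin (crop (304,240) and (337,222)).

Request:
move_arm(
  motion=[0, 0, -0.14, 0, 0, 0, 0.6, 0, 0, -0.14, 0, 0, 0, 0.6, 0, 0, 0, -0.32, 0.09, 0, 0.6, 0, 0, 0, -0.32, 0.09, 0, 0.6, 0, 0, 0, -0.32, 0.09, 0, 0.6, 0, 0, 0, -0.32, 0.09, 0, 0.6, 0, 0, 0, -0.32, 0.09, 0, 0.6, 0, 0, 0, -0.32, 0.09, 0, 0.6, 0, 0, 0, 0, 0, 0, 0.6, 0, 0, 0, 0, 0, 0, 0.6, 0, 0, 0, 0, 0, 0, 0.6],
)

```text
time: 13.2
tool_pos: [0.4739, 0.1711, 0.1058]
ee_rot: [-3.138, 0.0, 1.569]
wrist_force: [0.8, -0.4, -0.3]
width: 0.0562
finger_force: 0.0
```

```bash
python3 -c "
from h import *
plan(.4755,.171,.004,90)"
```

```text
t 13.20 turn [-0.005  0.    -0.002] rows>=0.0 then shift [-1.000e-03  1.600e-02  1.018e+00] rows>=0.0 w 0.0562 F 0.0 pos [0.4739 0.1711 0.1058] yaw 90.0
```

Request:
move_arm(
  motion=[0, 0, 0, 0, 0.01, 0.2, 0.6, 0, 0, 0, 0, 0, 0.25, 0.6, 0, 0, 0, 0, 0, 0.25, 0.6, 0, 0, 0, 0, 0, 0.18, 0.6, 0, 0, 0, 0, 0, 0.1, 0.6, 0, 0, 0, 0, 0, 0.04, 0.6, 0, 0, 0, 0, 0, 0, 0.6, 0, 0, 0, 0, 0, 0, 0.6, 0, 0, 0, 0, 0, 0, 0, 0, 0, 0, 0, 0, 0, 0, 0, 0, 0, 0, 0, 0, 0, 0, 0, 0, 0, 0, 0, 0],
)

```text
time: 14.2
tool_pos: [0.4764, 0.1712, 0.0066]
ee_rot: [3.14, -0.0, 1.57]
wrist_force: [-0.9, -0.1, 2.4]
width: 0.0344
finger_force: 30.0
```

Request:
move_arm(
  motion=[0, 0, 0, 0, 0, 0, 0, 0, 0, 0, 0, 0, 0, 0, 0, 0, 0, 0, 0, -0.2, 0, 0, 0, 0, 0, 0, -0.3, 0, 0, 0, 0, 0, 0, -0.35, 0, 0, 0, 0, 0, 0, -0.2, 0, 0, 0, 0, 0, 0, 0, 0],
)

```text
time: 14.78
tool_pos: [0.4794, 0.1719, 0.1163]
ee_rot: [3.131, -0.003, 1.57]
wrist_force: [0.5, 0.5, 0.0]
width: 0.0345
finger_force: 30.0
```

```bash
python3 -c "
from h import *
plan(.459,-.36,.10,90)"
```

```text
t 14.78 turn [ 0.013 -0.003 -0.001] rows>=0.0 then shift [-5.319 -0.204  0.163] rows>=13.0 w 0.0345 F 30.0 pos [0.4794 0.1719 0.1163] yaw 90.0
```

Request:
move_arm(
  motion=[0, 0, 0, -0.38, -0.015, 0, 0, 0, 0, 0, -0.38, -0.015, 0, 0, 0, 0, 0, -0.38, -0.015, 0, 0, 0, 0, 0, -0.38, -0.015, 0, 0, 0, 0, 0, -0.38, -0.015, 0, 0, 0, 0, 0, -0.38, -0.015, 0, 0, 0, 0, 0, -0.38, -0.015, 0, 0, 0, 0, 0, -0.38, -0.015, 0, 0, 0, 0, 0, -0.38, -0.015, 0, 0, 0, 0, 0, -0.38, -0.015, 0, 0, 0, 0, 0, -0.38, -0.015, 0, 0, 0, 0, 0, -0.38, -0.015, 0, 0],
)

```text
time: 15.78
tool_pos: [0.4563, -0.2862, 0.1085]
ee_rot: [-3.139, -0.002, 1.57]
wrist_force: [-0.1, 0.3, -0.6]
width: 0.0347
finger_force: 30.0
```

Request:
move_arm(
  motion=[0, 0, 0, -0.38, -0.015, 0, 0, 0, 0, 0, -0.38, -0.015, 0, 0, 0, 0, 0, 0, 0, 0, 0, 0, 0, 0, 0, 0, 0, 0, 0, 0, 0, 0, 0, 0, 0],
)

```text
time: 16.2
tool_pos: [0.4538, -0.36, 0.1087]
ee_rot: [-3.139, -0.003, 1.569]
wrist_force: [-0.4, -0.1, -0.4]
width: 0.0344
finger_force: 30.0
```

```bash
python3 -c "
from h import *
plan(.459,-.36,.0115,90)"
```

```text
t 16.20 turn [-0.003 -0.004 -0.002] rows>=0.0 then shift [-0.     0.052  0.972] rows>=0.1 w 0.0344 F 30.0 pos [ 0.4538 -0.36    0.1087] yaw 90.0
```

Request:
move_arm(
  motion=[0, 0, 0, 0, 0.04, 0.2, 0, 0, 0, 0, 0, 0, 0.25, 0, 0, 0, 0, 0, 0, 0.25, 0, 0, 0, 0, 0, 0, 0.14, 0, 0, 0, 0, 0, 0, 0.09, 0, 0, 0, 0, 0, 0, 0.04, 0, 0, 0, 0, 0, 0, 0, 0, 0, 0, 0, 0, 0, 0, 0],
)

```text
time: 16.87
tool_pos: [0.4593, -0.3607, 0.0147]
ee_rot: [3.14, 0.001, 1.571]
wrist_force: [0.2, -0.8, -0.6]
width: 0.0345
finger_force: 30.0
```

Request:
move_arm(
  motion=[0, 0, 0, 0, 0, 0.03, 0, 0, 0, 0, 0, 0, 0, 0, 0, 0, 0, 0, 0, 0, 0.55, 0, 0, 0, 0, 0, 0, 0.55, 0, 0, 0, 0, 0, 0, 0.55, 0, 0, 0, 0, 0, 0, 0.55, 0, 0, 0, 0, 0, -0.1, 0.55, 0, 0, 0, 0, 0, -0.3, 0.55, 0, 0, 0, 0, 0, -0.3, 0.55, 0, 0, 0, 0, 0, -0.2, 0.8, 0, 0, 0, 0, 0, 0, 0.8, 0, 0, 0, 0, 0, 0, 0.8],
)

```text
time: 17.87
tool_pos: [0.4595, -0.3617, 0.103]
ee_rot: [3.138, 0.003, 1.57]
wrist_force: [-0.3, 0.4, -0.1]
width: 0.0679
finger_force: 0.0
```

```bash
python3 -c "
from h import *
plan(.494,-.1445,.10,88.5)
cv2.imwrite('pics/s3.png',cv2.resize(robot.snapshot('scene')[80:300,200:420,::-1],None,fx=2,fy=2))"
```

```text
t 17.87 turn [0.004 0.004 0.032] rows>=0.2 then shift [2.181 0.288 0.03 ] rows>=5.4 w 0.0679 F 0.0 pos [ 0.4595 -0.3617  0.103 ] yaw 88.5
```

View pics/s3.png

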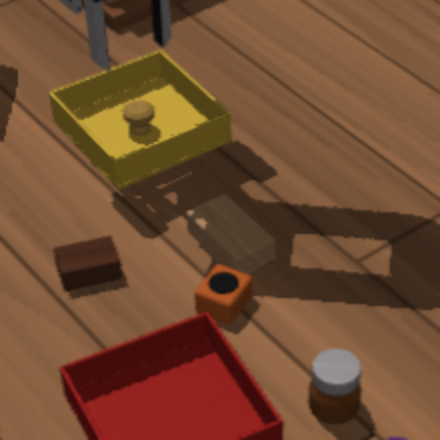

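The knob stands in the yellow bin at crop (140,118). Next the oak.

Request:
move_arm(
  motion=[0, 0, 0.03, 0.365, 0.048, 0, 0.75, 0, 0, 0, 0.365, 0.048, 0, 0.75, 0, 0, 0, 0.365, 0.048, 0, 0.75, 0, 0, 0, 0.365, 0.048, 0, 0.75, 0, 0, 0, 0.365, 0.048, 0, 0.75, 0, 0, 0, 0.365, 0.048, 0, 0.75, 0, 0, 0, 0, 0, 0, 0.75, 0, 0, 0, 0, 0, 0, 0.75, 0, 0, 0, 0, 0, 0, 0.75],
)

```text
time: 18.67
tool_pos: [0.4909, -0.1425, 0.0992]
ee_rot: [-3.139, -0.0, 1.547]
wrist_force: [-0.1, 0.0, -0.5]
width: 0.0709
finger_force: 0.0
```

```bash
python3 -c "
from h import *
plan(.494,-.1445,.004,88.5)"
```

```text
t 18.67 turn [-0.004 -0.     0.003] rows>=0.0 then shift [-0.019  0.031  0.952] rows>=0.1 w 0.0709 F 0.0 pos [ 0.4909 -0.1425  0.0992] yaw 88.5
```

Request:
move_arm(
  motion=[0, 0, 0, -0.02, 0.02, 0.17, 0.75, 0, 0, 0, 0, 0, 0.25, 0.75, 0, 0, 0, 0, 0, 0.25, 0.75, 0, 0, 0, 0, 0, 0.14, 0.75, 0, 0, 0, 0, 0, 0.1, 0.75, 0, 0, 0, 0, 0, 0.04, 0.75, 0, 0, 0, 0, 0, 0, 0.75, 0, 0, 0, 0, 0, 0, 0.75, 0, 0, 0, 0, 0, 0, 0, 0, 0, 0, 0, 0, 0, 0, 0, 0, 0, 0, 0, 0, 0, 0, 0, 0, 0, 0, 0, 0],
)

```text
time: 19.67
tool_pos: [0.4943, -0.1448, 0.0066]
ee_rot: [3.14, 0.001, 1.547]
wrist_force: [-0.6, -0.4, 0.9]
width: 0.0496
finger_force: 30.0
```

Request:
move_arm(
  motion=[0, 0, 0, 0, 0, 0, 0, 0, 0, 0, 0, 0, 0, 0],
)

```text
time: 19.83
tool_pos: [0.4943, -0.1448, 0.0066]
ee_rot: [3.14, 0.001, 1.547]
wrist_force: [-1.0, -0.0, 3.8]
width: 0.0496
finger_force: 30.0
```

Request:
move_arm(
  motion=[0, 0, 0, 0, 0, -0.15, 0, 0, 0, 0, 0, 0, -0.3, 0, 0, 0, 0, 0, 0, -0.35, 0, 0, 0, 0, 0, 0, -0.2, 0, 0, 0, 0, 0, 0, 0, 0, 0, 0, 0, 0, 0, 0, 0],
)

```text
time: 20.33
tool_pos: [0.4945, -0.1447, 0.1065]
ee_rot: [3.139, 0.001, 1.547]
wrist_force: [0.0, 0.1, -0.5]
width: 0.0498
finger_force: 30.0
```

```bash
python3 -c "
from h import *
plan(.6757,.0074,.10,79)"
```

```text
t 20.33 turn [0.003 0.001 0.214] rows>=1.3 then shift [1.839 1.489 0.065] rows>=5.8 w 0.0498 F 30.0 pos [ 0.4945 -0.1447  0.1065] yaw 79.0
```

Request:
move_arm(
  motion=[0, 0, 0.107, 0, 0, 0, 0, 0, 0, 0.107, 0, 0, 0, 0, 0, 0, 0, 0.26, 0.21, 0, 0, 0, 0, 0, 0.26, 0.21, 0, 0, 0, 0, 0, 0.26, 0.21, 0, 0, 0, 0, 0, 0.26, 0.21, 0, 0, 0, 0, 0, 0.26, 0.21, 0, 0, 0, 0, 0, 0.26, 0.21, 0, 0, 0, 0, 0, 0.26, 0.21, 0, 0, 0, 0, 0, 0, 0, 0, 0, 0, 0, 0, 0, 0, 0, 0, 0, 0, 0, 0, 0, 0, 0, 0],
)

```text
invalid input
```

```bash
python3 -c "
from h import *
plan(.6757,.0074,.0115,79)"
```

```text
t 20.33 turn [0.003 0.001 0.214] rows>=1.3 then shift [1.839 1.489 0.95 ] rows>=5.8 w 0.0498 F 30.0 pos [ 0.4945 -0.1447  0.1065] yaw 79.0
```

Request:
move_arm(
  motion=[0, 0, 0.107, 0, 0, 0, 0, 0, 0, 0.107, 0, 0, 0, 0, 0, 0, 0, 0.26, 0.21, 0, 0, 0, 0, 0, 0.26, 0.21, 0, 0, 0, 0, 0, 0.26, 0.21, 0, 0, 0, 0, 0, 0.26, 0.21, 0, 0, 0, 0, 0, 0.26, 0.21, 0, 0, 0, 0, 0, 0.26, 0.21, 0, 0, 0, 0, 0, 0.26, 0.21, 0, 0, 0, 0, 0, 0, 0, 0, 0, 0, 0, 0, 0, 0, 0, 0, 0, 0, 0, 0, 0, 0, 0],
)

```text
time: 21.33
tool_pos: [0.6712, 0.0058, 0.1027]
ee_rot: [-3.137, 0.001, 1.379]
wrist_force: [0.0, 0.4, -0.6]
width: 0.0503
finger_force: 30.0
```

```bash
python3 -c "
from h import *
plan(.6757,.0074,.0115,79)"
```

```text
t 21.33 turn [-0.006  0.001 -0.   ] rows>=0.0 then shift [0.024 0.041 0.912] rows>=0.1 w 0.0503 F 30.0 pos [0.6712 0.0058 0.1027] yaw 79.0
```

Request:
move_arm(
  motion=[0, 0, 0, 0.02, 0.03, 0.17, 0, 0, 0, 0, 0, 0, 0.25, 0, 0, 0, 0, 0, 0, 0.25, 0, 0, 0, 0, 0, 0, 0.12, 0, 0, 0, 0, 0, 0, 0.08, 0, 0, 0, 0, 0, 0, 0.03, 0, 0, 0, 0, 0, 0, 0, 0, 0, 0, 0, 0, 0, 0, 0, 0, 0, 0, 0, 0, 0, 0],
)

```text
time: 22.08
tool_pos: [0.6775, 0.0071, 0.0178]
ee_rot: [3.138, -0.001, 1.378]
wrist_force: [0.9, 1.2, -0.6]
width: 0.0497
finger_force: 30.0
```

Request:
move_arm(
  motion=[0, 0, 0, 0, 0, 0.04, 0, 0, 0, 0, 0, 0, 0.03, 0, 0, 0, 0, 0, 0, 0, 0, 0, 0, 0, 0, 0, 0, 0],
)

```text
time: 22.42
tool_pos: [0.6773, 0.0073, 0.0104]
ee_rot: [3.139, -0.0, 1.379]
wrist_force: [-0.1, 0.7, 5.2]
width: 0.0499
finger_force: 30.0
```

Contact with the bin floor at the expected height; release and rise.

Request:
move_arm(
  motion=[0, 0, 0, 0, 0, 0, 0.65, 0, 0, 0, 0, 0, 0, 0.65, 0, 0, 0, 0, 0, 0, 0.65, 0, 0, 0, 0, 0, -0.1, 0.65, 0, 0, 0, 0, 0, -0.3, 0.65, 0, 0, 0, 0, 0, -0.35, 0.65, 0, 0, 0, 0, 0, -0.3, 0.65, 0, 0, 0, 0, 0, 0, 0.65, 0, 0, 0, 0, 0, 0, 0.65],
)

```text
time: 23.17
tool_pos: [0.678, 0.0073, 0.1177]
ee_rot: [3.135, -0.001, 1.378]
wrist_force: [-0.4, -0.6, -1.6]
width: 0.0608
finger_force: 0.0
```

```bash
python3 -c "
from h import *
plan(.6305,-.2033,.10,-19.7)
plan(.6305,-.2033,.10,160.3)
print(robot.get_obs()['joint_positions'])"
```

```text
t 23.17 turn [ 0.008  0.005 -1.807] rows>=11.4 then shift [-0.262 -2.143  0.177] rows>=5.3 w 0.0608 F 0.0 pos [0.678  0.0073 0.1177] yaw 160.3
t 23.17 turn [ 0.008  0.005 -1.807] rows>=11.4 then shift [-0.262 -2.143  0.177] rows>=5.3 w 0.0608 F 0.0 pos [0.678  0.0073 0.1177] yaw 160.3
[-7.29283519e-02  3.95734138e-01  1.17073009e+00  1.05402278e-04
  1.56828117e+00  1.19486629e-01]
```

Request:
move_arm(
  motion=[0, 0, -0.155, 0, 0, 0, 0.65, 0, 0, -0.155, 0, 0, 0, 0.65, 0, 0, -0.155, 0, 0, 0, 0.65, 0, 0, -0.155, 0, 0, 0, 0.65, 0, 0, -0.155, 0, 0, 0, 0.65, 0, 0, -0.155, 0, 0, 0, 0.65, 0, 0, -0.155, 0, 0, 0, 0.65, 0, 0, -0.155, 0, 0, 0, 0.65, 0, 0, -0.155, 0, 0, 0, 0.65, 0, 0, -0.155, 0, 0, 0, 0.65, 0, 0, -0.155, 0, 0, 0, 0.65, 0, 0, -0.1, 0, 0, 0, 0.65],
)

```text
time: 24.17
tool_pos: [0.6749, 0.0074, 0.1111]
ee_rot: [-3.14, -0.004, 2.801]
wrist_force: [-0.7, -0.5, -0.4]
width: 0.0611
finger_force: 0.0
```

```bash
python3 -c "
from h import *
plan(.6305,-.2033,.10,160.3)"
```

```text
t 24.17 turn [-0.001 -0.005  0.005] rows>=0.0 then shift [-0.293 -2.133  0.111] rows>=5.3 w 0.0611 F 0.0 pos [0.6749 0.0074 0.1111] yaw 160.3
```

Request:
move_arm(
  motion=[0, 0, 0, -0.049, -0.355, 0, 0.65, 0, 0, 0, -0.049, -0.355, 0, 0.65, 0, 0, 0, -0.049, -0.355, 0, 0.65, 0, 0, 0, -0.049, -0.355, 0, 0.65, 0, 0, 0, -0.049, -0.355, 0, 0.65, 0, 0, 0, -0.049, -0.355, 0, 0.65, 0, 0, 0, 0, 0, 0, 0.65, 0, 0, 0, 0, 0, 0, 0.65, 0, 0, 0, 0, 0, 0, 0.65],
)

```text
time: 24.92
tool_pos: [0.6309, -0.2025, 0.112]
ee_rot: [3.141, -0.003, 2.796]
wrist_force: [0.1, -0.5, 0.5]
width: 0.0611
finger_force: 0.0
```

```bash
python3 -c "
from h import *
plan(.6305,-.2033,.003,160.3)
a=robot.snapshot('top')[150:300,190:420,::-1];cv2.imwrite('pics/t4.png',cv2.resize(a,None,fx=3.4,fy=3.4,interpolation=2))"
```

```text
t 24.92 turn [ 0.001 -0.004 -0.003] rows>=0.0 then shift [ 1.00e-03 -9.00e-03  1.09e+00] rows>=0.0 w 0.0611 F 0.0 pos [ 0.6309 -0.2025  0.112 ] yaw 160.3
```

View pics/t4.png

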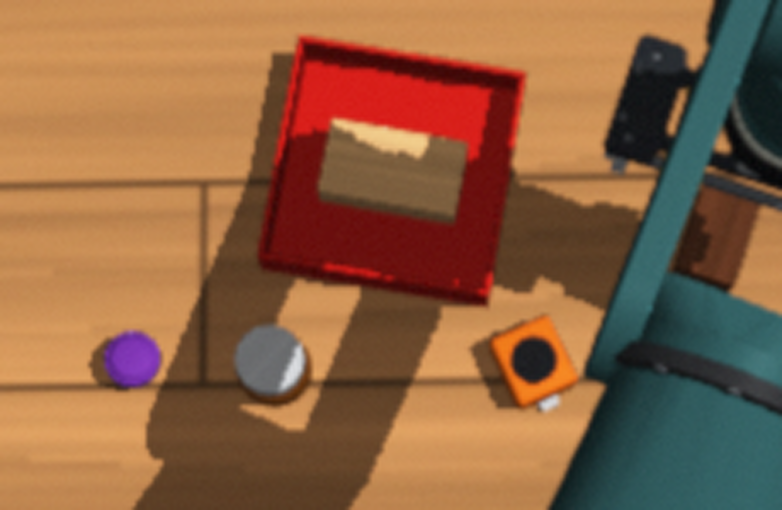

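The oak lies flat in the red bin (crop corners about (333,119),(468,143),(457,212),(319,196)); jar and tape are unmoved.

Request:
move_arm(
  motion=[0, 0, 0, 0, -0.01, 0.25, 0.65, 0, 0, 0, 0, 0, 0.25, 0.65, 0, 0, 0, 0, 0, 0.25, 0.65, 0, 0, 0, 0, 0, 0.18, 0.65, 0, 0, 0, 0, 0, 0.1, 0.65, 0, 0, 0, 0, 0, 0.06, 0.65, 0, 0, 0, 0, 0, 0, 0.65, 0, 0, 0, 0, 0, 0, 0.65, 0, 0, 0, 0, 0, 0, 0, 0, 0, 0, 0, 0, 0, 0, 0, 0, 0, 0, 0, 0, 0, 0, 0, 0, 0, 0, 0, 0],
)

```text
time: 25.97
tool_pos: [0.632, -0.2043, 0.0059]
ee_rot: [3.141, 0.002, 2.796]
wrist_force: [0.6, 0.8, 4.0]
width: 0.0399
finger_force: 30.0
```

Request:
move_arm(
  motion=[0, 0, 0, 0, 0, 0, 0, 0, 0, 0, 0, 0, 0, 0, 0, 0, 0, 0, 0, 0, 0],
)

```text
time: 26.22
tool_pos: [0.6321, -0.2042, 0.0059]
ee_rot: [3.141, 0.002, 2.796]
wrist_force: [-0.1, 0.5, 4.3]
width: 0.04
finger_force: 30.0
```

```bash
python3 - <<'E'
from h import *
q=np.array([atz("top",np.array([190,150])+(np.array(p)+.5)/3.4-.5,.032) for p in[(333,119),(468,143),(457,212),(319,196)]])
print(q.mean(0).round(4),np.linalg.norm(q-np.roll(q,-1,0),axis=1).round(3),[np.rad2deg(np.arctan2(*d[::-1])).round(1) for d in(q[0]-q[1],q[3]-q[2])])
E
```

```text
[0.6781 0.0051] [0.089 0.046 0.089 0.052] [np.float64(78.7), np.float64(82.3)]
```

Request:
move_arm(
  motion=[0, 0, 0, 0, 0, -0.1, 0, 0, 0, 0, 0, 0, -0.3, 0, 0, 0, 0, 0, 0, -0.35, 0, 0, 0, 0.155, 0, 0, -0.3, 0, 0, 0, 0.155, 0, 0, -0.1, 0, 0, 0, 0.155, 0, 0, 0, 0, 0, 0, 0.155, 0, 0, 0, 0, 0, 0, 0.155, 0, 0, 0, 0, 0, 0, 0.155, 0, 0, 0, 0, 0, 0, 0.155, 0, 0, 0, 0, 0, 0, 0.155, 0, 0, 0, 0, 0, 0, 0.155, 0, 0, 0, 0],
)

```text
time: 27.22
tool_pos: [0.6309, -0.2039, 0.1194]
ee_rot: [-3.14, -0.001, 1.694]
wrist_force: [-0.6, -0.8, -1.2]
width: 0.04
finger_force: 30.0
```

```bash
python3 -c "
from h import *
plan(.6775,.006,.12,79)"
```

```text
t 27.22 turn [-0.002 -0.     0.402] rows>=2.5 then shift [ 2.149  0.057 -0.006] rows>=5.2 w 0.04 F 30.0 pos [ 0.6309 -0.2039  0.1194] yaw 79.0
```

Request:
move_arm(
  motion=[0, 0, 0.134, 0, 0, 0, 0, 0, 0, 0.134, 0, 0, 0, 0, 0, 0, 0.134, 0, 0, 0, 0, 0, 0, 0, 0.36, 0.01, 0, 0, 0, 0, 0, 0.36, 0.01, 0, 0, 0, 0, 0, 0.36, 0.01, 0, 0, 0, 0, 0, 0.36, 0.01, 0, 0, 0, 0, 0, 0.36, 0.01, 0, 0, 0, 0, 0, 0.35, 0.01, 0, 0, 0, 0, 0, 0, 0, 0, 0, 0, 0, 0, 0, 0, 0, 0, 0, 0, 0, 0, 0, 0, 0],
)

```text
time: 28.22
tool_pos: [0.6767, 0.0059, 0.1194]
ee_rot: [-3.141, 0.001, 1.385]
wrist_force: [1.0, -0.8, -0.2]
width: 0.0401
finger_force: 30.0
```

```bash
python3 -c "
from h import *
plan(.6775,.006,.045,79)"
```

```text
t 28.22 turn [-0.001  0.001  0.008] rows>=0.0 then shift [0.002 0.008 0.744] rows>=0.0 w 0.0401 F 30.0 pos [0.6767 0.0059 0.1194] yaw 79.0
```

Request:
move_arm(
  motion=[0, 0, 0.008, 0, 0, 0.15, 0, 0, 0, 0, 0, 0, 0.25, 0, 0, 0, 0, 0, 0, 0.2, 0, 0, 0, 0, 0, 0, 0.1, 0, 0, 0, 0, 0, 0, 0.04, 0, 0, 0, 0, 0, 0, 0, 0, 0, 0, 0, 0, 0, 0, 0, 0, 0, 0, 0, 0, 0, 0, 0, 0, 0, 0, 0, 0, 0],
)

```text
time: 28.97
tool_pos: [0.6782, 0.006, 0.0477]
ee_rot: [3.138, -0.0, 1.378]
wrist_force: [0.7, 0.5, -0.3]
width: 0.0396
finger_force: 30.0
```

```bash
python3 -c "
from h import *
plan(.6775,.006,.038,79)
a=robot.snapshot('scene')[210:350,210:360,::-1];cv2.imwrite('pics/s5.png',cv2.resize(a,None,fx=4,fy=4,interpolation=2))"
```

```text
t 28.97 turn [ 0.004 -0.001 -0.001] rows>=0.0 then shift [-0.001 -0.007  0.097] rows>=0.0 w 0.0396 F 30.0 pos [0.6782 0.006  0.0477] yaw 79.0
```

View pics/s5.png

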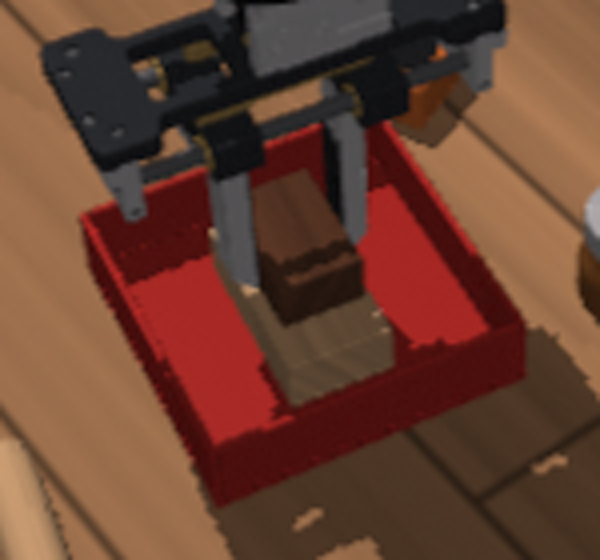

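The walnut hovers above the oak, centred, with its front end at (320,305) and the oak's front at (340,385). Lowering it.

Request:
move_arm(
  motion=[0, 0, 0, 0, -0.005, 0.05, 0, 0, 0, 0, 0, 0, 0.04, 0, 0, 0, 0, 0, 0, 0.01, 0, 0, 0, 0, 0, 0, 0, 0, 0, 0, 0, 0, 0, 0, 0],
)

```text
time: 29.43
tool_pos: [0.6771, 0.0064, 0.0377]
ee_rot: [3.14, -0.0, 1.379]
wrist_force: [-1.5, -0.0, 6.1]
width: 0.0403
finger_force: 30.0
```

Contact at the expected height. Release and withdraw clear of the view.

Request:
move_arm(
  motion=[0, 0, 0, 0, 0, 0, 0.6, 0, 0, 0, 0, 0, 0, 0.6, 0, 0, 0, 0, 0, 0, 0.6, 0, 0, 0, 0, 0, -0.05, 0.6, 0, 0, 0, 0, 0, -0.25, 0.6, 0, 0, 0, 0, 0, -0.35, 0.6, 0, 0, 0, 0, 0, -0.35, 0.6, 0, 0, 0, -0.38, 0, 0, 0.6, 0, 0, 0, -0.38, 0, 0, 0.6, 0, 0, 0, -0.38, 0, 0, 0.6, 0, 0, 0, -0.38, 0, 0, 0.6, 0, 0, 0, -0.38, 0, 0, 0.6],
)

```text
time: 30.43
tool_pos: [0.6397, -0.1816, 0.1359]
ee_rot: [3.141, -0.0, 1.379]
wrist_force: [0.5, 0.2, -0.7]
width: 0.0562
finger_force: 0.0
```

Request:
move_arm(
  motion=[0, 0, 0, -0.38, 0, 0, 0.6, 0, 0, 0, -0.38, 0, 0, 0.6, 0, 0, 0, 0, 0, 0, 0.6, 0, 0, 0, 0, 0, 0, 0.6],
)

```text
time: 30.77
tool_pos: [0.6249, -0.257, 0.1353]
ee_rot: [-3.141, -0.0, 1.374]
wrist_force: [-0.9, 0.9, -0.1]
width: 0.0567
finger_force: 0.0
```

```bash
python3 -c "
from h import *
import numpy as np
a=robot.snapshot('top')[:,:,::-1];b=robot.snapshot('scene')[:,:,::-1]
A=cv2.resize(a[150:250,250:360],None,fx=3.6,fy=3.6,interpolation=2);B=cv2.resize(b[220:340,220:350],None,fx=3,fy=3,interpolation=2)
D=np.hstack([A,B]);cv2.imwrite('pics/f.png',D)
cv2.imwrite('pics/g.png',a)"
```

```text
(no output)
```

View pics/f.png

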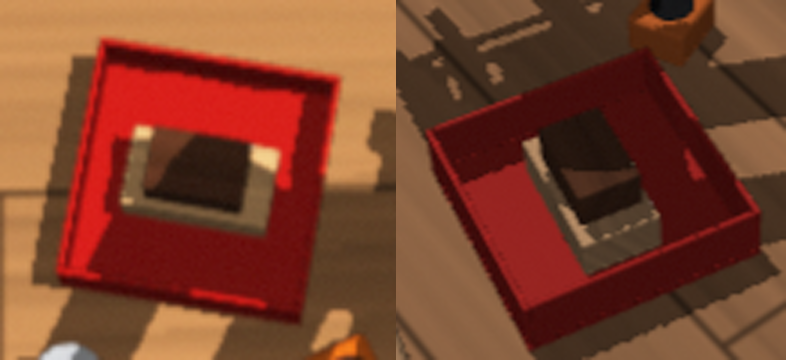

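View pics/g.png

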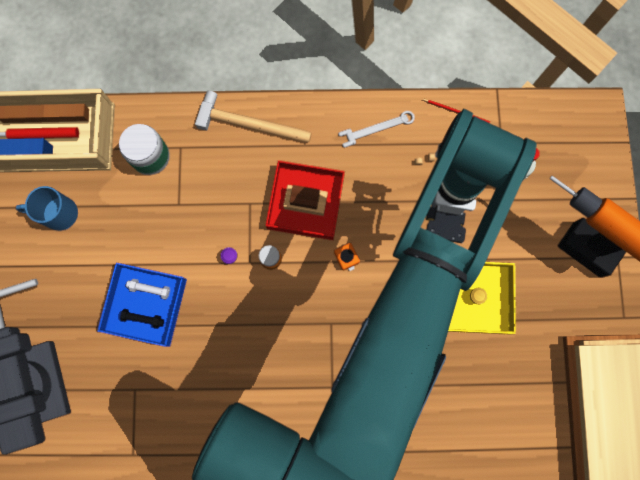

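The final views show the walnut flat on the oak in the red bin, with margins of about 24 and 30 px at left and right, so about 2 mm off centre. Both bolts are in blue at (148,289) and (140,319), and the knob is in yellow at (478,296). The jar is still at (269,257) and the arm touches nothing.

```bash
python3 -c "
from bench import robot
print(robot.close_job())"
```

```text
the job is handed in; nothing more can be done
None
```

The job is handed in at about 31 s: both bolts are in the blue bin, the brass knob is in the yellow bin, and the walnut is flat on the oak in the red bin, about 2 mm off centre, with the jar and the purple look-alike left where they were.

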